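# Square up the reference plate on the imager stage

## Task

First lift the orange-capped vial off the imager stage and stand it upright in the blue tray. Then take the green-handled pusher and, touching the white glass plate with nothing but the pusher, nudge the plate flat along the stage until it sits snug against both pink fences, its dotted corner in the square corner. Finally stand the pusher back upright on its grey pad and let go; leave everything else on the bench where it is.

Things in the scene. Friction and masses are not known exactly. Their poses are not given: they have to be found in the camera images.
- stage: dark grey imager stage, fixed, 210 x 180 mm in its x and y; origin at the centre of its underside on the bench, top surface 15 mm above it. Two pink fences, 12 mm wide and 12 mm high above the stage top, stand along its +x and +y sides; their inner faces are at stage x = +88 mm and y = +75 mm. They leave the -x and -y sides open. A thin lamp post with a white head (22 mm wide, 101 mm high over the bench) stands at stage (+98, -97) mm. Position and yaw vary
- stage_corner (a point): the point where the inner faces of the two fences meet, on the stage top; axes as the stage's
- plate: white opal glass plate, loose on the stage, 90 mm (its x) x 64 mm (its y) x 8 mm thick, about 115 g; origin at the centre of its underside. A black dot marks its +x +y corner, which belongs in the stage's square corner; the plate starts turned by up to 0.45 rad from the stage's axes, and seated its axes are parallel to the stage's
- plate_corner (a point): the dotted +x +y corner of the plate, on its underside; axes as the plate's; seated, it coincides with stage_corner
- vial: white vial with an orange cap, upright, 28 mm diameter, 60 mm high, about 50 g, origin at the centre of its underside; it stands on the stage near the square corner, where the plate must go
- tray: blue open tray, fixed, 100 x 150 mm in its x and y, walls 4 mm thick and 25 mm high; origin at the centre of its underside, inner floor about 4 mm above the bench. The tray and the pad may swap sides
- amber_vial: amber vial with a black cap, loose, 28 mm diameter, 42 mm high, already standing in the -y half of the tray, origin at the centre of its underside; leave it standing in the tray
- pad: grey square pad, fixed, 110 x 110 x 6 mm, origin at the centre of its underside; place of the pusher
- pusher: hand pusher that stands by itself upright on the pad: white square foot 44 x 44 x 16 mm, and on its middle a green upright square handle 20 x 20 mm up to 85 mm over the foot's underside; origin at the centre of the foot's underside, z up the handle, x and y square to the faces of foot and handle; about 130 g
- bottle_clear: bystander: glass bottle with a blue cap, 62 mm diameter, 125 mm high, origin at the centre of its underside
- bottle_amber: bystander: amber bottle with an orange cap, 62 mm diameter, 125 mm high, origin at the centre of its underside
- beaker: bystander: clear beaker, 62 mm diameter, 75 mm high, origin at the centre of its underside
- tip_box: bystander: grey box with an orange lid, 77 x 112 x 53 mm, origin at the centre of its underside
- dishes: bystander: stack of clear round dishes, 86 mm diameter, 28 mm high, origin at the centre of its underside
- marker: bystander: white marker pen with a blue cap lying along its y, 130 x 13 x 13 mm, origin on its underside near the middle
Not all that is in view belongs to the job. What is meant by the pad is not black, and is the larger of those in its own colour.

How it is judged:
On the way, in this order (a step that is already met when the one before it is completed fails the run):
1. the vial stands upright in the tray and is let go (x of vial in the frame of tray between -0.046 and 0.046 m and y of vial in the frame of tray between -0.071 and 0.071 m and z of vial in the frame of tray below 0.01 m and angle between vial's own z axis and vertical below 0.15 rad and linear speed of vial below 0.02 m/s and contact force between the fingers and vial below 0.05 N), for 0.2 s.
2. the pusher touches the plate (contact force between pusher and plate above 0.05 N), for 0.02 s.
3. the plate lies against both fences with its dotted corner in the square (x of plate_corner in the frame of stage_corner between -0.002 and 0.002 m and y of plate_corner in the frame of stage_corner between -0.002 and 0.002 m and angle between the x axis of plate and the x axis of stage, either way round below 0.022 rad and angle between plate's own z axis and vertical below 0.03 rad and linear speed of plate below 0.01 m/s), for 0.2 s.
At the end, for the whole second after the job is handed in: the plate is at rest, flat, its dotted corner within 2 mm of both fences and parallel to them within 0.022 rad; the vial stands upright (0.15 rad) on the tray floor; the pusher stands upright (0.1 rad) at rest within 45 mm of the pad's centre; both are let go (all of step 1 and all of step 3 and horizontal distance between pusher and pad below 0.045 m and angle between pusher's own z axis and vertical below 0.1 rad and height (world z) of pusher between 0.003 and 0.01 m and linear speed of pusher below 0.02 m/s and contact force between the fingers and pusher below 0.05 N); the robot touches nothing.
It fails at once if the gripper or arm touches the plate (contact force between any of the fingers, the arm and plate above 0.3 N).
It fails at once if the vial is used to shove the plate hard (contact force between vial and plate above 3 N).
It fails at once if the plate is tipped more than 0.3 rad (angle between plate's own z axis and vertical above 0.3 rad).
It fails at once if the amber vial is knocked over or taken out of the tray (moved more than 30 mm) (angle between amber_vial's own z axis and vertical above 0.5 rad or distance of amber_vial from where it was at the start of the episode above 0.03 m).
It fails at once if a bystander is moved more than 30 mm or tipped more than 0.5 rad (distance of any of bottle_clear, bottle_amber, beaker, tip_box, dishes, marker from where it was at the start of the episode above 0.03 m or angle between any of bottle_clear, bottle_amber, beaker, tip_box, dishes, marker's own z axis and vertical above 0.5 rad).
It also fails if it takes over 69 s, if anything falls off the work surface, if the arm or the gripper's body presses on something with over 40 N, if the wrist force passes 120 N, or if a joint passes its speed limit or range.

## Robot

A 7-joint arm with a two-finger parallel gripper is mounted at the origin on the work surface. World frame = base frame: x ahead of the robot, y to its left, z up, the work surface at z = 0. Lengths are in m, angles in rad, forces in N, time in s.
With the tool pointing down it reaches from about 0.35 to 0.9 m from the base axis. Payload 8.1 kg.
Tool frame: the origin (TCP) lies at the very end of the fingers, on their centre line; the grasp point (between the pads) lies 19 mm behind it; z points along the fingers, y is the line along which they close (so a half turn about z gives the same grasp; the last joint's range is limited). The gripper opens to 92 mm and grips with 3 to 60 N. Pads are 19 mm wide; open, the fingers measure 130 mm over their backs; the gripper's body (75 mm by 190 mm) begins 47 mm behind the grasp point.
Start: joints at [1.008, 0.434, 0.025, 1.573, -0.012, 1.134, -0.075], TCP at [0.277, -0.56, 0.227] pointing down, gripper open.
Joint ranges: [-2.62, 2.62], [-0.44, 2.09], [-1.27, 1.32], [0.08, 2.57], [-1.32, 4.46], [0.12, 2], [-2.74, 2.74]. Speed limits (rad/s): [2.22, 2.22, 3.01, 3.01, 3.14, 3.14, 3.14].

## Interface

Orientations are given as a rotation vector (axis times angle).
In Python, from cell import arm gives the robot as it stands.
- The arm moves only by the tool drive_tool, never from a script. Its argument "targets" is a list of rows, each a list of 7 numbers: the turn, a rotation vector about the world's x, y, z in units of 5 degrees (1.0 is 5 degrees), then the shift along the world's x, y, z in units of 40 mm (1.0 is 40 mm), then the opening, from 0 (shut) to 1 (fully open). In form: [[wx, wy, wz, dx, dy, dz, fingers], ...]. A call has 1 to 5 rows; each row is the pose to reach, as a shift and turn from the pose commanded when the call began; what a row does not reach only later rows make up. A row lasts 1/10 s, in which the tool goes at most 50 mm and 8.59 degrees, less where a joint would pass 70% of its speed; a pose out of reach is approached as far as the arm can. A call with a gripper value outside its range is refused whole. The fingers move at their own pace and stop on an object; "force" is the grip in N (left out, the last holds). Time passes only in rows, so rows that repeat a pose let the fingers close. It gives the time, the measured TCP pose, the force, the opening and the grip force at its end, in the units of the state.
- arm.observe(): the state, without advancing time (a new reading comes with each control period).
- arm.get_image(name): name is "scene" or "top" or "wrist"; returns a dict with "pixels" (480x640x3 uint8, red, green, blue), "intrinsics" (3x3 intrinsics, pixels), "rvec" (rotation vector, rad) and "tvec" (3), from world to camera coordinates, as OpenCV has them; the wrist camera has in their place "mount" (4x4, takes a point from camera to tool coordinates, whose origin is the TCP and whose axes are the flange's). Camera axes: x right, y down, z forward; pixel columns grow to the right and rows downward; lengths in m; the calibration is good to about 2 mm. A picture is of the moment at which its call begins: read the wrist's pose just before it. There is no depth.
- arm.sign_off(): hands the job in; it is judged then, once.
The state is a dict: "clock": time; "joints": joint angles; "dq": joint speeds; "joint_efforts": joint torques, N m; "position": TCP position; "ee_rot": TCP orientation; "force": force on the tool from outside, world axes, zero at the start; "ft_torque": the same for the moment, N m; "width": opening from 0.0 (shut) to 1.0 (fully open); "gripper_force": force on a finger pad.
Only numpy, scipy, OpenCV 4.12 (cv2) and the standard library are available. Lean on these libraries where they do the work, as an engineer would, in place of code of your own. Each camera call takes 0.05 s, during which the arm holds its last target. There are 200 camera calls.

## Working session

There is one attempt and no reset: what is moved stays moved. The work goes in short steps, Python scripts to look and compute and a tool call to move; the robot and the scene stay as the last step left them, time stands still between calls to the robot, and variables do not carry over. Pictures are saved under pics/ and viewed, at most 10 in all, crops included, and the job is handed in when it is done.

Besides the shell and the picture viewer there is one more tool, called after ">>>" as name([rows], argument=value, ...), one row to a line, values as JSON. drive_tool: Moves the arm, as the interface text tells. Its arguments: {"type":"object","properties":{"targets":{"type":"array"},"force":{"type":"number"}},"required":["targets"]}

```bash
mkdir -p pics; ls; cat > h.py <<'E'
import numpy as np, cv2
from cell import arm
def snap(n,f=None):
    o=arm.observe(); d=arm.get_image(n)
    if f: cv2.imwrite('pics/'+f,d['pixels'][:,:,::-1])
    K=np.array(d['intrinsics'],float)
    if 'mount' in d:
        M=np.eye(4);M[:3,:3]=cv2.Rodrigues(np.array(o['ee_rot'],float))[0];M[:3,3]=o['position']
        T=np.linalg.inv(M@np.array(d['mount']))
        R,t=T[:3,:3],T[:3,3]
    else:
        R=cv2.Rodrigues(np.array(d['rvec'],float))[0];t=np.array(d['tvec'],float).ravel()
    return d['pixels'],K,R,t
def px2w(c,uv,z):
    _,K,R,t=c
    r=R.T@np.linalg.inv(K)@np.array([uv[0],uv[1],1.]);o=-R.T@t
    return o+r*(z-o[2])/r[2]
def w2px(c,p):
    _,K,R,t=c
    q=K@(R@np.array(p,float)+t);return q[:2]/q[2]
E
python3 - <<'E'
from h import *
o=arm.observe();print(o)
a=snap('scene','scene.png');b=snap('top','top.png')
for c in(a,b):print(-c[2].T@c[3],c[1])
E
```

```text
pics
{'clock': 0.0, 'joints': array([ 1.00841805,  0.43521308,  0.02499251,  1.57409782, -0.01159643,
        1.13401056, -0.07511776]), 'dq': array([-0.00050319,  0.00148675,  0.00154308, -0.00028071,  0.00031019,
       -0.00100895, -0.00176838]), 'joint_efforts': array([ 2.02876501e-03, -6.67855954e+01,  9.85342786e-01, -3.14450955e+01,
       -6.08766871e-02,  4.32056480e-02,  1.34619095e-04]), 'position': array([ 0.27705101, -0.55966256,  0.22595108]), 'ee_rot': array([-3.05751958e+00, -7.15373039e-01,  8.00547249e-04]), 'force': array([-0.55873333, -0.32283652, -0.18403986]), 'ft_torque': array([-0.00274923, -0.02341128, -0.02040704]), 'gripper_force': 0.0, 'width': 0.9977145680319529}
[0.95848864 0.50289847 0.69595801] [[460.1864177    0.         310.40344943]
 [  0.         460.1864177  242.26879967]
 [  0.           0.           1.        ]]
[ 0.30572214 -0.03738616  1.18124702] [[489.18580858   0.         317.22706709]
 [  0.         489.18580858 239.59120821]
 [  0.           0.           1.        ]]
```

View pics/scene.png

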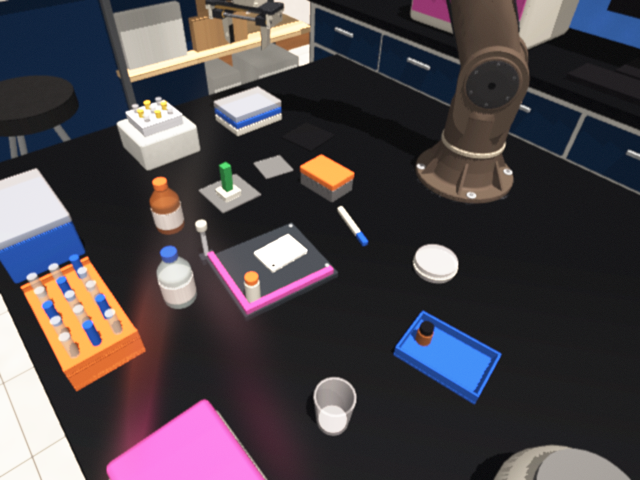

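View pics/top.png

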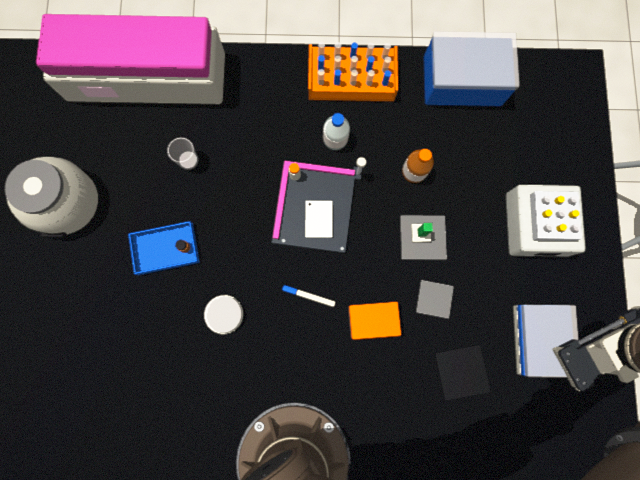

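Scene view: vial with orange cap at (251,285), pusher (227,182) on the larger grey pad, plate (281,252), tray (447,355).
Top view: 
- Orange-capped candidates are the vial on the stage (294,172), the amber bottle (420,165), the tip-box lid (375,320) and the amber vial, black cap, in the tray (183,246). I choose (294,172).
- Pad candidates are the large grey one with the pusher (424,237), the small grey one (435,299) and the black one (463,372). I choose (424,237).

```bash
cat > m.py <<'E'
from h import *
c=snap('top');im=c[0];hsv=cv2.cvtColor(im,cv2.COLOR_RGB2HSV)
cv2.imwrite('pics/crop1.png',cv2.resize(im[140:270,260:460,::-1],None,fx=4,fy=4,interpolation=cv2.INTER_CUBIC))
def blob(lo,hi,box,z,name):
    m=cv2.inRange(hsv,lo,hi);k=np.zeros_like(m);x0,y0,x1,y1=box;k[y0:y1,x0:x1]=m[y0:y1,x0:x1]
    n,l,s,ce=cv2.connectedComponentsWithStats(k);i=1+np.argmax(s[1:,4])
    pts=np.argwhere(l==i)[:,::-1].astype(np.float32)
    w=np.array([px2w(c,p,z)[:2] for p in pts],np.float32)
    r=cv2.minAreaRect(w);print(name,s[i,4],'mean',w.mean(0).round(4),'rect',np.round(r[0],4),np.round(r[1],4),round(r[2],2))
    return pts,w
blob((0,0,190),(180,60,255),(295,190,345,245),.023,'plate')
blob((140,100,120),(175,255,255),(265,155,360,250),.027,'fences')
blob((5,180,150),(20,255,255),(285,160,305,180),.060+.015,'vialcap')
blob((105,120,100),(125,255,255),(120,215,205,280),.025,'tray')
blob((0,0,60),(180,40,160),(395,210,450,265),.006,'pad')
blob((0,0,170),(180,60,255),(405,220,440,250),.022,'foot')
blob((50,120,50),(80,255,255),(405,215,440,250),.091,'handle')
blob((0,0,0),(180,255,60),(170,232,197,260),.046,'ambercap')
E
python3 m.py
```

```text
plate 950 mean [ 0.5603 -0.0498] rect [ 0.5611 -0.0493] [0.0868 0.0633] 0.94
fences 852 mean [ 0.6393 -0.0024] rect [ 0.5982 -0.038 ] [0.1765 0.1968] 83.12
vialcap 74 mean [0.6705 0.0103] rect [0.6713 0.0109] [0.0221 0.0212] 1.21
tray 2563 mean [0.483  0.3226] rect [0.484  0.3199] [0.1035 0.1553] 12.78
pad 1687 mean [ 0.5195 -0.3074] rect [ 0.523  -0.3065] [0.1095 0.1122] 0.91
foot 175 mean [ 0.5281 -0.2888] rect [ 0.5319 -0.2973] [0.0443 0.0451] 0.93
handle 141 mean [ 0.5257 -0.2924] rect [ 0.5256 -0.2922] [0.0278 0.0321] 7.86
ambercap 64 mean [0.4871 0.2717] rect [0.4868 0.2724] [0.019  0.0212] 0.93
```

View pics/crop1.png

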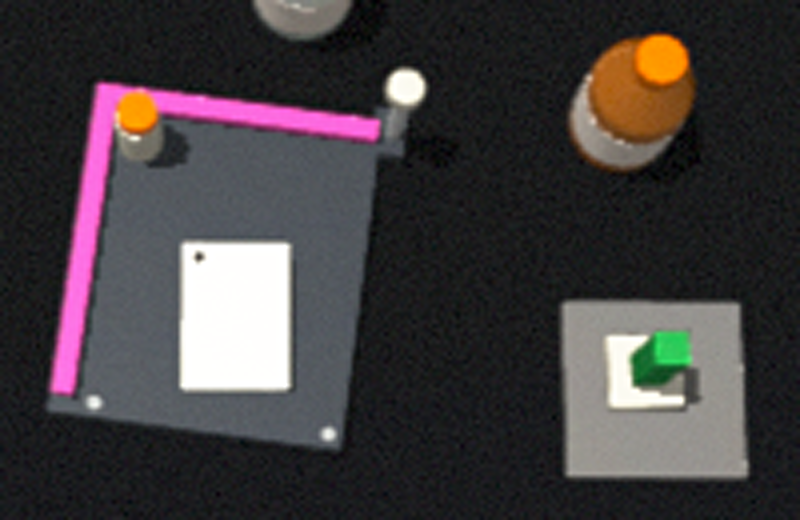

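Crop shows the plate with its dot at upper left (200,257), fences at top and left, vial cap at (138,110) in the square corner, and the pusher on the large grey pad. The choice is confirmed. Moving above the vial.

>>> drive_tool([
  [0,0,-1.3,0.7,1,0,1],
  [0,0,-2.6,1.4,2,0,1],
  [0,0,-3.9,2.1,3,0,1],
  [0,0,-5.2,2.8,4,0,1],
  [0,0,-6.6,3.5,5,0,1],
])

```text
clock: 0.65
position: [0.418, -0.3583, 0.2267]
ee_rot: [-3.136, 0.19, 0.0]
force: [0.9, -0.6, 0.2]
width: 1.002
gripper_force: 0.0
```

>>> drive_tool([
  [0,0,0,0.7,1,0,1],
  [0,0,0,1.4,2,0,1],
  [0,0,0,2.1,3,0,1],
  [0,0,0,2.8,4,0,1],
  [0,0,0,3.5,5,0,1],
])

```text
clock: 1.15
position: [0.558, -0.1584, 0.2267]
ee_rot: [3.136, -0.183, -0.0]
force: [0.3, -0.9, 0.5]
width: 0.999
gripper_force: 0.0
```

>>> drive_tool([
  [0,0,0,0.6,0.9,0,1],
  [0,0,0,1.2,1.9,0,1],
  [0,0,0,1.8,2.8,0,1],
  [0,0,0,2.3,3.8,0,1],
  [0,0,0,2.3,3.8,0,1],
])

```text
clock: 1.65
position: [0.6509, 0.0008, 0.2259]
ee_rot: [-3.132, 0.167, 0.001]
force: [0.3, 0.2, -1.0]
width: 1.001
gripper_force: 0.0
```

```bash
python3 - <<'E'
from h import *
o=arm.observe();print(o['clock'],o['position'],o['ee_rot'])
c=snap('wrist','w1.png');print(-c[2].T@c[3])
print(w2px(c,(.6705,.0103,.075)))
E
```

```text
1.65 [0.6508602  0.00075969 0.22586955] [-3.13245215e+00  1.67301926e-01  5.84851137e-04]
[ 0.72884474 -0.0077966   0.38322542]
[308.19612468 195.99372843]
```

View pics/w1.png

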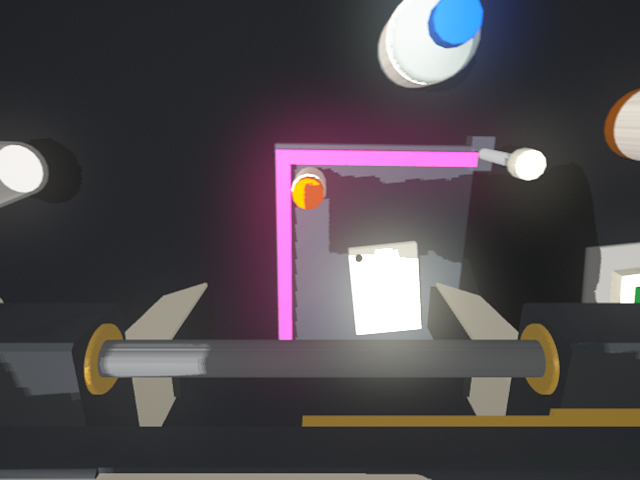

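Wrist view: vial cap at (309,192), fence corner (285,155), dot (359,258), lamp head (527,164), clear-bottle cap (456,20). Next: refine vial, fences and plate.

```bash
cat > fit.py <<'E'
from h import *
c=snap('wrist');im=c[0];hsv=cv2.cvtColor(im,cv2.COLOR_RGB2HSV)
P=lambda u,v,z:px2w(c,(u,v),z)[:2].round(4)
pink=cv2.inRange(hsv,(140,90,120),(175,255,255))
W=lambda pts,z:np.array([P(u,v,z) for u,v in pts])
def line(pts,z):
    w=W(pts,z).astype(np.float32);vx,vy,x,y=cv2.fitLine(w,cv2.DIST_HUBER,0,.001,.001).ravel();return np.array([x,y]),np.array([vx,vy])
# outer edges at fence top z=.027: top fence upper edge per column, left fence left edge per row
A=[(u,np.argmax(pink[:,u]>0)-.5) for u in range(300,470,5)]
B=[(np.argmax(pink[v]>0)-.5,v) for v in range(175,330,5)]
a,da=line(A,.027);b,db=line(B,.027)
s=np.linalg.solve(np.c_[da,-db],b-a);k=a+s[0]*da
da=da*np.sign(da[1]);db=db*np.sign(db[0])
print('outer corner',k,'yaw from +x fence',np.arctan2(-da[0],da[1]),'from +y fence',np.arctan2(db[1],db[0]))
yaw=(np.arctan2(-da[0],da[1])+np.arctan2(db[1],db[0]))/2
R=np.array([[np.cos(yaw),-np.sin(yaw)],[np.sin(yaw),np.cos(yaw)]])
print('stage corner',k+R@[-.012,-.012],'stage centre',k+R@[-.1,-.087],'yaw',yaw)
m=cv2.inRange(hsv,(3,150,120),(22,255,255));m[:150]=0;m[230:]=0;m[:,:280]=0;m[:,340:]=0
ys,xs=np.nonzero(m);print('cap rect',xs.min(),xs.max(),ys.min(),ys.max());print('cap',P((xs.min()+xs.max())/2,(ys.min()+ys.max())/2,.075))
pl=cv2.inRange(hsv,(0,0,225),(180,40,255));pl[:240]=0;pl[345:]=0;pl[:,:330]=0;pl[:,440:]=0
ys,xs=np.nonzero(pl);w=W(np.c_[xs,ys],.023).astype(np.float32);r=cv2.minAreaRect(w);print('plate',r)
print('hand corners',[P(*q,.023) for q in((348,248),(416,242),(422,329),(356,335),(359,258))])
print('lamp',P(527,164,.101),'bottle cap',P(456,20,.125))
E
python3 fit.py
```

```text
outer corner [0.7062386  0.03773253] yaw from +x fence -0.12181254 from +y fence -0.11566808
stage corner [0.69290159 0.02723856] stage centre [ 0.59663661 -0.03680873] yaw -0.118740305
cap rect 286 316 176 208
cap [0.6731 0.0107]
plate ((0.5609531402587891, -0.04991168528795242), (0.0893794596195221, 0.06503202766180038), 0.28505611419677734)
hand corners [array([ 0.6066, -0.0226]), array([ 0.6056, -0.0859]), array([ 0.5142, -0.0881]), array([ 0.5145, -0.0223]), array([ 0.5956, -0.032 ])]
lamp [ 0.6801 -0.148 ] bottle cap [ 0.7708 -0.0932]
```

>>> drive_tool([
  [0,0,0,0,0,0,1],
  [0,0,0,0,0,0,1],
])

```text
clock: 1.95
position: [0.6489, -0.0099, 0.2268]
ee_rot: [3.135, -0.186, -0.0]
force: [-0.3, 0.2, -0.2]
width: 0.996
gripper_force: 0.0
```

```bash
sed -i 's/^m=cv2.inRange(hsv,(3/np.set_printoptions(suppress=True);print(arm.observe()["position"],arm.observe()["ee_rot"]);m=cv2.inRange(hsv,(3/; s/m\[:,:280\]=0/m[:,:296]=0/' fit.py; python3 fit.py
```

```text
outer corner [0.7067681 0.0378295] yaw from +x fence -0.12652 from +y fence -0.118203096
stage corner [0.69339314 0.0273839 ] stage centre [ 0.59689687 -0.03631437] yaw -0.12236154
[ 0.64896505 -0.0097953   0.22687553] [ 3.13546111 -0.18595241 -0.00004357]
cap rect 296 306 176 207
cap [0.6726 0.0037]
plate ((0.5613378882408142, -0.04913325607776642), (0.0894269272685051, 0.06440027058124542), 0.37084755301475525)
hand corners [array([ 0.6053, -0.0293]), array([ 0.6037, -0.0928]), array([ 0.512 , -0.0941]), array([ 0.513 , -0.0282]), array([ 0.5942, -0.0386])]
lamp [ 0.6778 -0.1557] bottle cap [ 0.7694 -0.1013]
```

>>> drive_tool([
  [0,0,0,0.3,0.25,-1.1,1],
  [0,0,0,0.6,0.5,-2.2,1],
  [0,0,0,0.6,0.5,-3.2,1],
  [0,0,0,0.6,0.5,-4.1,1],
  [0,0,0,0.6,0.5,-4.65,1],
])

```text
clock: 2.5
position: [0.6716, 0.0106, 0.0377]
ee_rot: [3.135, -0.184, -0.005]
force: [0.3, -0.8, 0.4]
width: 0.996
gripper_force: 0.0
```

>>> drive_tool([
  [0,0,0,0,0,0,1],
  [0,0,0,0,0,0,0.1],
  [0,0,0,0,0,0,0.1],
  [0,0,0,0,0,0,0.1],
  [0,0,0,0,0,0,0.1],
], force=12)

```text
clock: 3.0
position: [0.6741, 0.0119, 0.0421]
ee_rot: [-3.136, 0.183, -0.003]
force: [-1.0, -0.9, -0.1]
width: 0.698
gripper_force: 0.0
```

>>> drive_tool([
  [0,0,0,0,0,0,0.1],
  [0,0,0,0,0,0,0.1],
  [0,0,0,0,0,0,0.1],
  [0,0,0,0,0,0,0.1],
  [0,0,0,0,0,0,0.1],
])

```text
clock: 3.5
position: [0.6733, 0.0119, 0.0407]
ee_rot: [3.136, -0.183, -0.0]
force: [0.0, 0.4, -0.6]
width: 0.301
gripper_force: 12.0
```

>>> drive_tool([
  [0,0,0,0,0,0.8,0.1],
  [0,0,0,0,0,1.8,0.1],
  [0,0,0,-0.3,0.5,2.2,0.1],
  [0,0,0,-0.8,1.4,2.2,0.1],
  [0,0,0,-1.4,2.4,2.2,0.1],
])

```text
clock: 4.0
position: [0.6178, 0.1076, 0.1296]
ee_rot: [3.136, -0.187, 0.003]
force: [0.5, 1.3, -0.8]
width: 0.3
gripper_force: 12.0
```

>>> drive_tool([
  [0,0,0,-0.6,1.05,0,0.1],
  [0,0,0,-1.2,2.1,0,0.1],
  [0,0,0,-1.8,3.15,0,0.1],
  [0,0,0,-2.4,4.2,0,0.1],
  [0,0,0,-2.9,5.1,0,0.1],
])

```text
clock: 4.5
position: [0.4995, 0.3143, 0.1289]
ee_rot: [-3.136, 0.18, 0.0]
force: [1.2, 1.7, -0.7]
width: 0.302
gripper_force: 12.0
```

>>> drive_tool([
  [0,0,0,-0.4,0.7,0,0.1],
  [0,0,0,-0.65,1.1,0,0.1],
  [0,0,0,-0.65,1.1,0,0.1],
  [0,0,0,-0.65,1.1,0,0.1],
  [0,0,0,-0.65,1.1,0,0.1],
])

```text
clock: 5.0
position: [0.4763, 0.3543, 0.1286]
ee_rot: [3.135, -0.186, 0.001]
force: [-0.8, -0.2, -0.2]
width: 0.301
gripper_force: 12.0
```

```bash
python3 - <<'E'
from h import *
o=arm.observe();print(o['clock'],o['position'],o['ee_rot'],o['width'],o['gripper_force'])
c=snap('wrist','w2.png')
for n,p in dict(tray=(.484,.32,.025),amber=(.487,.272,.046)).items():print(n,w2px(c,p))
E
```

```text
5.0 [0.47632127 0.35432245 0.12864844] [ 3.13515040e+00 -1.85515901e-01  6.39750118e-04] 0.30050155632742453 11.995439529418945
tray [372.32915614 220.05148249]
amber [454.93394739 214.86095228]
```

View pics/w2.png

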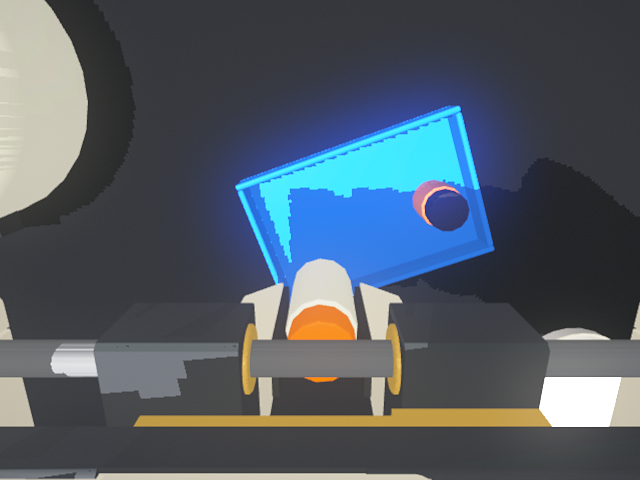

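Wrist view: vial held at (322,320), tray corners at (240,186), (458,107) and (492,248), amber vial clear at (441,210). Lowering it.

>>> drive_tool([
  [0,0,0,0,0,-0.9,0.1],
  [0,0,0,0,0,-1.7,0.1],
  [0,0,0,0,0,-2.2,0.1],
  [0,0,0,0,0,-2.45,0.1],
  [0,0,0,0,0,-2.45,0.1],
])

```text
clock: 5.55
position: [0.4756, 0.3544, 0.0299]
ee_rot: [3.134, -0.185, -0.001]
force: [-0.5, 0.5, -0.5]
width: 0.3
gripper_force: 12.0
```

>>> drive_tool([
  [0,0,0,0,0,0,0.1],
  [0,0,0,0,0,0,0.45],
  [0,0,0,0,0,0,0.45],
  [0,0,0,0,0,0,0.45],
  [0,0,0,0,0,0,0.45],
])

```text
clock: 6.05
position: [0.4755, 0.3561, 0.0311]
ee_rot: [-3.136, 0.182, -0.001]
force: [0.3, -0.2, -0.1]
width: 0.451
gripper_force: 0.0
```

>>> drive_tool([
  [0,0,0,0,0,0.6,0.45],
  [0,0,0,0,0,1.6,0.45],
  [0,0,0,0,0,2.8,0.45],
  [0,0,0,0,0,4,0.8],
  [0,0,0,0,-0.8,4.2,1],
])

```text
clock: 6.55
position: [0.4766, 0.33, 0.205]
ee_rot: [-3.127, 0.173, -0.011]
force: [-0.2, -0.4, 0.1]
width: 0.577
gripper_force: 0.0
```

>>> drive_tool([
  [0,0,0.3,0.1,-1.2,0,1],
  [0,0,0.6,0.2,-2.4,0,1],
  [0,0,0.9,0.3,-3.6,0,1],
  [0,0,1.2,0.4,-4.8,0,1],
  [0,0,1.5,0.5,-6,0,1],
])

```text
clock: 7.05
position: [0.4952, 0.082, 0.1991]
ee_rot: [-3.141, -0.025, -0.001]
force: [1.1, -0.5, -0.6]
width: 0.985
gripper_force: 0.0
```

>>> drive_tool([
  [0,0,0,0,-1.2,0,1],
  [0,0,0,0,-2.4,0,1],
  [0,0,0,0,-3.6,0,1],
  [0,0,0,0,-4.8,0,1],
  [0,0,0,0,-6,0,1],
])

```text
clock: 7.55
position: [0.495, -0.1579, 0.1991]
ee_rot: [3.141, 0.024, 0.001]
force: [0.7, 1.0, 0.6]
width: 1.003
gripper_force: 0.0
```

>>> drive_tool([
  [0,0,0,0,-1.2,0,1],
  [0,0,0,0,-2.4,0,1],
  [0,0,0,0,-3.4,0,1],
  [0,0,0,0,-3.4,0,1],
  [0,0,0,0,-3.4,0,1],
])

```text
clock: 8.05
position: [0.4949, -0.2929, 0.1985]
ee_rot: [-3.141, -0.019, 0.001]
force: [0.5, 1.0, -0.5]
width: 1.0
gripper_force: 0.0
```

```bash
python3 - <<'E'
from h import *
o=arm.observe();print(o['clock'],o['position'],o['ee_rot'])
c=snap('wrist','w3.png')
print(w2px(c,(.5257,-.2924,.091)))
c=snap('top');cv2.imwrite('pics/t3.png',cv2.resize(c[0][200:290,110:220,::-1],None,fx=5,fy=5))
E
```

```text
8.05 [ 0.4948699  -0.2928882   0.19852408] [-3.14136112e+00 -1.94678281e-02  6.28803146e-04]
[322.35784277 190.37669239]
```

View pics/w3.png

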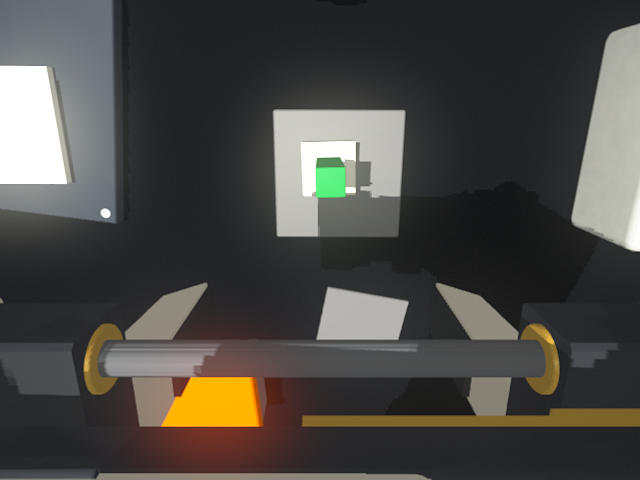

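View pics/t3.png

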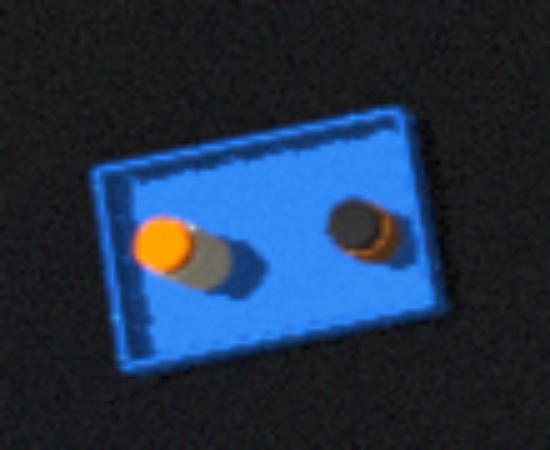

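Wrist view: green handle top around (331,182), foot from (301,141) to (356,195), pad from (274,110) to (405,237). The tray crop shows the orange vial and the amber vial both standing inside. Now measuring the pusher.

```bash
cat > pu.py <<'E'
from h import *
np.set_printoptions(suppress=True,precision=4)
o=arm.observe();print(o['position'],o['ee_rot'])
c=snap('wrist');im=c[0];hsv=cv2.cvtColor(im,cv2.COLOR_RGB2HSV)
g=cv2.inRange(hsv,(50,120,40),(80,255,255));ys,xs=np.nonzero(g);print('green bbox',xs.min(),xs.max(),ys.min(),ys.max())
v=hsv[:,:,2]
print('V col331',v[150:202:2,331],'row182',v[182,310:352])
for n,z,b in(('handle',.091,None),):
    for q in((xs.min(),ys.max()),(xs.max(),ys.max())):print(n,px2w(c,(q[0],q[1]+.5),z))
for q in((301,141),(356,141),(301,195)):print('foot',px2w(c,q,.022))
for q in((274,110),(405,110),(399,237),(277,237)):print('pad',px2w(c,q,.006))
E
python3 pu.py
```

```text
[ 0.4956 -0.2907  0.1986] [-3.1406 -0.0254  0.0002]
green bbox 320 349 159 198
V col331 [255 255 255 255 231 133 136 136 135 160 244 244 243 244 243 243 243 243
 242 242 241 241 242 243 190 109] row182 [255 255 255 255 255 255 255 255 255 255 237 244 244 244 244 244 244 243
 243 243 243 243 243 243 243 243 242 242 243 242 242 243 242 242 242 241
 242 243 239 198 160 178]
handle [ 0.521  -0.2885  0.091 ]
handle [ 0.5213 -0.3077  0.091 ]
foot [ 0.5537 -0.2724  0.022 ]
foot [ 0.5544 -0.3165  0.022 ]
foot [ 0.5098 -0.2725  0.022 ]
pad [ 0.5772 -0.2494  0.006 ]
pad [ 0.579 -0.357  0.006]
pad [ 0.47  -0.36   0.006]
pad [ 0.4681 -0.2502  0.006 ]
```

>>> drive_tool([
  [0,0,0,0.9,-0.17,-0.4,1],
  [0,0,0,0.9,-0.17,-1.4,1],
  [0,0,0,0.9,-0.17,-2.5,1],
  [0,0,0,0.9,-0.17,-3.3,1],
  [0,0,0,0.9,-0.17,-3.74,1],
])

```text
clock: 8.7
position: [0.5303, -0.2963, 0.0463]
ee_rot: [-3.139, -0.027, 0.005]
force: [-0.8, -0.3, 0.7]
width: 1.0
gripper_force: 0.0
```

>>> drive_tool([
  [0,0,0,0,0,0,1],
  [0,0,0,0,0,0,1],
  [0,0,0,0,0,0,0],
  [0,0,0,0,0,0,0],
  [0,0,0,0,0,0,0],
], force=25)

```text
clock: 9.2
position: [0.532, -0.2991, 0.0503]
ee_rot: [3.141, 0.023, 0.003]
force: [0.1, 0.1, 0.2]
width: 0.785
gripper_force: 0.0
```

>>> drive_tool([
  [0,0,0,0,0,0,0],
  [0,0,0,0,0,0,0],
  [0,0,0,0,0,0,0],
  [0,0,0,0,0,0,0],
  [0,0,0,0,0,0,0],
])

```text
clock: 9.7
position: [0.5313, -0.2989, 0.0491]
ee_rot: [-3.142, -0.023, 0.0]
force: [-0.6, 0.0, 0.1]
width: 0.354
gripper_force: 0.0
```

>>> drive_tool([
  [0,0,0,0,0,0,0],
  [0,0,0,0,0,0,0],
])

```text
clock: 9.9
position: [0.5313, -0.2989, 0.0491]
ee_rot: [3.141, 0.023, -0.0]
force: [-0.1, -0.3, -0.7]
width: 0.216
gripper_force: 24.9
```

>>> drive_tool([
  [0,0,0,0,0,0.6,0],
  [0,0,0,0,0,1.5,0],
  [0,0,-0.5,0.2,1,1.5,0],
  [0,0,-1,0.4,2.1,1.5,0],
  [0,0,-1.58,0.54,3.2,1.5,0],
])

```text
clock: 10.4
position: [0.5532, -0.1697, 0.1094]
ee_rot: [-3.135, 0.198, -0.001]
force: [1.7, 0.9, -2.3]
width: 0.216
gripper_force: 24.9
```

>>> drive_tool([
  [0,0,0,0,0.8,0,0],
  [0,0,0,0,1.4,0,0],
  [0,0,0,0,1.4,0,0],
  [0,0,0,0,1.4,0,0],
  [0,0,0,0,1.4,0,0],
])

```text
clock: 10.9
position: [0.5528, -0.1163, 0.1091]
ee_rot: [3.135, -0.196, -0.0]
force: [-0.4, -0.1, -1.6]
width: 0.215
gripper_force: 24.9
```

```bash
cat > st.py <<'E'
from h import *
import sys
np.set_printoptions(suppress=True,precision=4)
K=np.array([.6934,.0274]);Y=-.122
ex=np.array([np.cos(Y),np.sin(Y)]);ey=np.array([-np.sin(Y),np.cos(Y)])
def F(p):d=np.array(p[:2])-K;return 1000*np.array([d@ex,d@ey])
o=arm.observe();r=o['ee_rot'];a=2*np.arctan2(r[1],r[0]);a=(a+np.pi/2)%np.pi-np.pi/2
print('t',o['clock'],'tcp',o['position'],'yaw',a,'corner frame mm',F(o['position']),'F',o['force'])
c=snap('top');im=c[0];hsv=cv2.cvtColor(im,cv2.COLOR_RGB2HSV)
m=cv2.inRange(hsv,(0,0,190),(180,60,255));k=np.zeros_like(m);k[150:255,283:352]=m[150:255,283:352]
n,l,s,ce=cv2.connectedComponentsWithStats(k);i=1+np.argmax(s[1:,4]);q=np.argwhere(l==i)[:,::-1]
w=np.array([px2w(c,p,.023)[:2] for p in q],np.float32);r=cv2.minAreaRect(w);print('plate',s[i,4],r,'corner frame',F(r[0]),'yaw rel',np.radians((r[2]+45)%90-45)-Y)
print('corners',[F(p).round(1) for p in cv2.boxPoints(r)])
if len(sys.argv)>1:cv2.imwrite('pics/'+sys.argv[1],cv2.resize(im[140:260,260:400,::-1],None,fx=4,fy=4,interpolation=cv2.INTER_CUBIC))
E
python3 st.py
```

```text
t 10.9 tcp [ 0.5528 -0.1163  0.1091] yaw -0.12478461521114381 corner frame mm [-122.094  -159.7847] F [-0.3782 -0.1188 -1.5817]
plate 246 ((0.5421569347381592, -0.03611215204000473), (0.04928186163306236, 0.03634851053357124), 0.9700643420219421) corner frame [-142.3896  -81.446 ] yaw rel 0.13893081672447527
corners [array([-169.3,  -66.9]), array([-164.3, -102.9]), array([-115.5,  -96. ]), array([-120.5,  -60. ])]
```

>>> drive_tool([
  [0,0,0,0,0,-0.5,0],
  [0,0,0,0,0,-1,0],
  [0,0,0,0,0,-1.23,0],
  [0,0,0,0,0,-1.23,0],
  [0,0,0,0,0,-1.23,0],
])

```text
clock: 11.45
position: [0.5531, -0.1156, 0.0603]
ee_rot: [3.135, -0.195, 0.0]
force: [0.0, -0.9, -1.2]
width: 0.217
gripper_force: 25.0
```

>>> drive_tool([
  [0,0,0,0.02,0.15,0,0],
  [0,0,0,0.04,0.3,0,0],
  [0,0,0,0.055,0.45,0,0],
  [0,0,0,0.07,0.6,0,0],
  [0,0,0,0.09,0.75,0,0],
])

```text
clock: 11.95
position: [0.5567, -0.0842, 0.0601]
ee_rot: [3.136, -0.193, 0.0]
force: [-0.5, -0.5, -0.1]
width: 0.212
gripper_force: 25.0
```

```bash
python3 st.py t4.png
```

```text
t 11.95 tcp [ 0.5567 -0.0842  0.0601] yaw -0.12278217719807616 corner frame mm [-122.118  -127.3775] F [-0.4926 -0.5061 -0.1378]
plate 5 ((0.5066062808036804, 0.03300689905881882), (0.0049001541920006275, 0.0023997449316084385), 1.5111333131790161) corner frame [-186.0877  -17.1671] yaw rel 0.14837425175154445
corners [array([-188.7,  -16.3]), array([-188.3,  -18.7]), array([-183.5,  -18. ]), array([-183.8,  -15.6])]
```

View pics/t4.png

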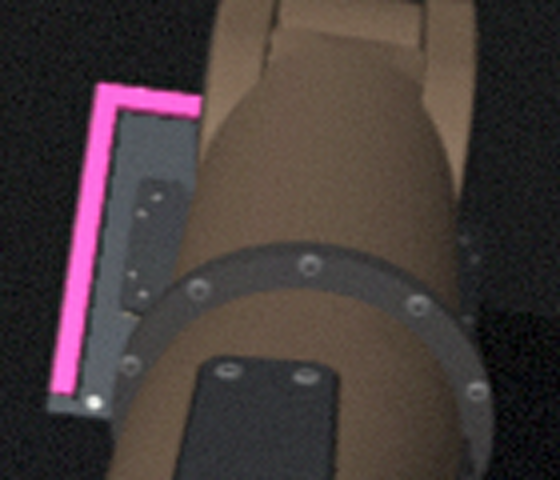

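The arm hides the plate in the top view (only the fences at left are visible). I'll continue the push and check with the wrist and scene cameras.

>>> drive_tool([
  [0,0,0,0.02,0.17,0,0],
  [0,0,0,0.04,0.34,0,0],
  [0,0,0,0.06,0.51,0,0],
  [0,0,0,0.08,0.68,0,0],
  [0,0,0,0.1,0.82,0,0],
])

```text
clock: 12.5
position: [0.5606, -0.0513, 0.0599]
ee_rot: [-3.136, 0.193, 0.0]
force: [-0.5, -0.5, -1.4]
width: 0.222
gripper_force: 25.0
```

>>> drive_tool([
  [0,0,0,0,0.03,0,0],
  [0,0,0,0.01,0.06,0,0],
  [0,0,0,0.01,0.09,0,0],
  [0,0,0,0.015,0.12,0,0],
  [0,0,0,0.015,0.12,0,0],
])

```text
clock: 13.0
position: [0.5611, -0.0473, 0.0599]
ee_rot: [-3.136, 0.194, 0.0]
force: [1.2, -0.3, -1.0]
width: 0.219
gripper_force: 25.0
```

```bash
python3 st.py|head -1; python3 - <<'E'
from h import *
a=snap('scene');b=snap('wrist')
A=cv2.resize(a[0][210:330,190:350],(640,480),interpolation=cv2.INTER_CUBIC)
B=b[0]
cv2.imwrite('pics/ab.png',cv2.resize(np.vstack([A,B])[:,:,::-1],None,fx=.62,fy=.62))
E
```

```text
t 13.0 tcp [ 0.5611 -0.0473  0.0599] yaw -0.1233537696073741 corner frame mm [-122.205   -90.2165] F [ 1.1937 -0.2995 -0.9656]Traceback (most recent call last):
  File "st.py", line 11, in <module>
    n,l,s,ce=cv2.connectedComponentsWithStats(k);i=1+np.argmax(s[1:,4]);q=np.argwhere(l==i)[:,::-1]
                                                     ~~~~~~~~~^^^^^^^^^
    return _wrapfunc(a, 'argmax', axis=axis, out=out, **kwds)
    return bound(*args, **kwds)
ValueError: attempt to get argmax of an empty sequence
```

View pics/ab.png

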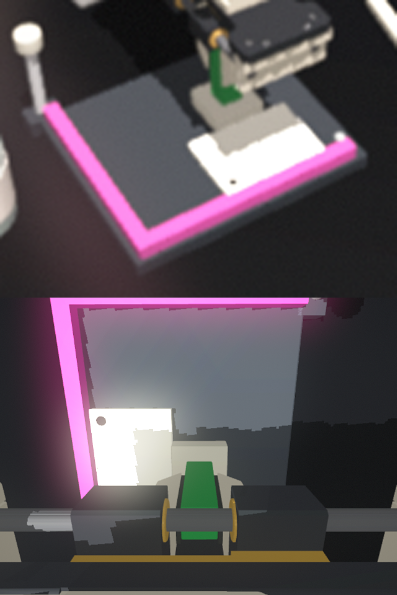

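Combined view: the plate (dot near (232,182) in the upper half, (101,420) in the lower) is flush with the foot, just short of the +y fence. I'll finish this push slowly, watching the force.

>>> drive_tool([
  [0,0,0,0,0.04,0,0],
  [0,0,0,0.01,0.07,0,0],
  [0,0,0,0.01,0.1,0,0],
  [0,0,0,0.015,0.12,0,0],
  [0,0,0,0.015,0.12,0,0],
])

```text
clock: 13.65
position: [0.5614, -0.045, 0.06]
ee_rot: [3.133, -0.196, -0.0]
force: [-1.3, -7.8, 0.2]
width: 0.216
gripper_force: 25.0
```

>>> drive_tool([
  [0,0,0,0,0.03,0,0],
  [0,0,0,0.01,0.06,0,0],
  [0,0,0,0.01,0.06,0,0],
])

```text
clock: 13.95
position: [0.5615, -0.0447, 0.0601]
ee_rot: [3.13, -0.198, -0.001]
force: [-2.6, -12.8, 3.2]
width: 0.217
gripper_force: 25.0
```

>>> drive_tool([
  [0,0,0,-0.02,-0.2,0,0],
  [0,0,0,-0.05,-0.5,0,0],
  [0,0,0,-0.05,-0.5,0.3,0],
  [0,0,0,-0.05,-0.5,1.0,0],
  [0,0,0,-0.3,-0.3,1.2,0],
])

```text
clock: 14.45
position: [0.5526, -0.0528, 0.111]
ee_rot: [-3.135, 0.196, -0.008]
force: [0.8, 0.4, -1.3]
width: 0.213
gripper_force: 25.0
```

>>> drive_tool([
  [0,0,0,-0.6,0.6,0,0],
  [0,0,0,-1.3,1.3,0,0],
  [0,0,0,-1.4,1.79,0,0],
  [0,0,0,-1.4,1.79,0,0],
  [0,0,0,-1.4,1.79,0,0],
])

```text
clock: 14.95
position: [0.494, 0.0203, 0.1083]
ee_rot: [-3.135, 0.191, -0.001]
force: [-0.1, 0.0, -1.1]
width: 0.217
gripper_force: 25.0
```

```bash
python3 st.py 2>/dev/null|head -1; python3 - <<'E'
from h import *
b=snap('wrist');cv2.imwrite('pics/w5.png',b[0][:,:,::-1])
E
```

```text
t 14.95 tcp [0.494  0.0203 0.1083] yaw -0.12138328727831293 corner frame mm [-197.0623  -31.2915] F [-0.1447  0.0153 -1.1394]
```

View pics/w5.png

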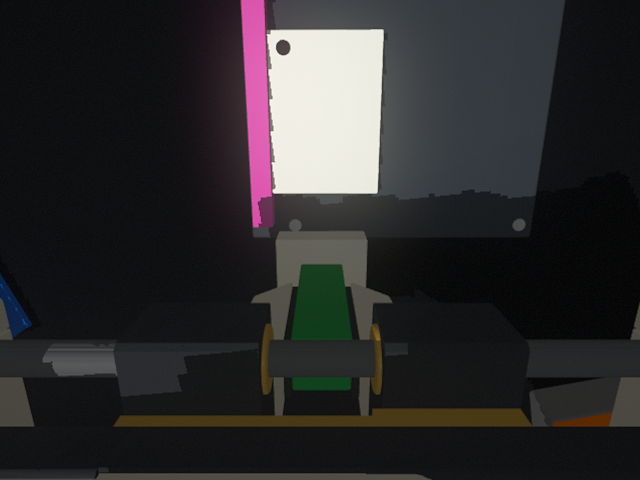

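Wrist view: plate (268–383, 30–193) parallel and snug on the +y fence, dot at (283,47), foot behind it at (322,240). Lowering and pushing +x.

>>> drive_tool([
  [0,0,0,0,0,-0.5,0],
  [0,0,0,0,0,-1,0],
  [0,0,0,0,0,-1.2,0],
  [0,0,0,0,0,-1.2,0],
  [0,0,0,0.1,-0.012,-1.2,0],
])

```text
clock: 15.55
position: [0.4981, 0.0186, 0.0603]
ee_rot: [3.135, -0.194, -0.001]
force: [-0.6, 0.0, -0.3]
width: 0.213
gripper_force: 25.0
```

>>> drive_tool([
  [0,0,0,0.17,-0.02,0,0],
  [0,0,0,0.34,-0.04,0,0],
  [0,0,0,0.51,-0.06,0,0],
  [0,0,0,0.68,-0.08,0,0],
  [0,0,0,0.85,-0.105,0,0],
])

```text
clock: 16.05
position: [0.5328, 0.0148, 0.06]
ee_rot: [-3.136, 0.193, -0.0]
force: [-1.0, -0.4, -1.1]
width: 0.218
gripper_force: 25.0
```

>>> drive_tool([
  [0,0,0,0.17,-0.02,0,0],
  [0,0,0,0.34,-0.04,0,0],
  [0,0,0,0.51,-0.06,0,0],
  [0,0,0,0.68,-0.08,0,0],
  [0,0,0,0.85,-0.105,0,0],
])

```text
clock: 16.55
position: [0.5667, 0.0106, 0.0599]
ee_rot: [3.136, -0.193, -0.0]
force: [-0.9, -0.5, -1.1]
width: 0.215
gripper_force: 25.0
```

```bash
python3 st.py 2>/dev/null|head -1
```

```text
t 16.55 tcp [0.5667 0.0106 0.0599] yaw -0.1231451100717611 corner frame mm [-123.7023  -32.1174] F [-0.9055 -0.4774 -1.1403]
```

Remaining travel is about 12 mm; finishing slowly.

>>> drive_tool([
  [0,0,0,0.08,-0.01,0,0],
  [0,0,0,0.15,-0.02,0,0],
  [0,0,0,0.21,-0.025,0,0],
  [0,0,0,0.26,-0.03,0,0],
  [0,0,0,0.26,-0.03,0,0],
])

```text
clock: 17.1
position: [0.5768, 0.0094, 0.06]
ee_rot: [3.136, -0.194, 0.0]
force: [0.2, 0.5, -0.9]
width: 0.214
gripper_force: 25.0
```

>>> drive_tool([
  [0,0,0,0.04,-0.005,0,0],
  [0,0,0,0.08,-0.01,0,0],
  [0,0,0,0.1,-0.01,0,0],
  [0,0,0,0.1,-0.01,0,0],
])

```text
clock: 17.5
position: [0.5779, 0.0093, 0.0593]
ee_rot: [3.135, -0.193, -0.008]
force: [-8.1, 1.3, 2.7]
width: 0.215
gripper_force: 25.0
```

```bash
python3 st.py 2>/dev/null|head -1
```

```text
t 17.5 tcp [0.5779 0.0093 0.0593] yaw -0.12288312135630197 corner frame mm [-112.4155  -32.0573] F [-8.1202  1.3312  2.6774]
```

>>> drive_tool([
  [0,0,0,0.04,-0.005,0,0],
  [0,0,0,0.04,-0.005,0,0],
  [0,0,0,-0.2,0.025,0,0],
  [0,0,0,-0.6,0.07,0,0],
  [0,0,0,-0.7,0.08,0.4,0],
])

```text
clock: 18.05
position: [0.5495, 0.0123, 0.0748]
ee_rot: [3.135, -0.193, -0.007]
force: [-0.1, 0.6, -0.9]
width: 0.218
gripper_force: 25.0
```

>>> drive_tool([
  [0,0,0,0,0,0.8,0],
  [0,0,0,-0.5,0,1.2,0],
  [0,0,0,-0.5,0,1.2,0],
  [0,0,0,-0.5,0,1.2,0],
  [0,0,0,-0.5,0,1.2,0],
])

```text
clock: 18.55
position: [0.533, 0.0122, 0.1239]
ee_rot: [3.136, -0.193, 0.001]
force: [0.5, -0.6, -1.5]
width: 0.219
gripper_force: 25.0
```

```bash
cat > chk.py <<'E'
from h import *
np.set_printoptions(suppress=True,precision=4)
exec(open('st.py').read().split('o=arm')[0].split('import sys')[1])
o=arm.observe();print(o['clock'],o['position'])
c=snap('wrist','w6.png');im=c[0];hsv=cv2.cvtColor(im,cv2.COLOR_RGB2HSV)
m=cv2.inRange(hsv,(0,0,150),(180,70,255));m[225:]=0
n,l,s,ce=cv2.connectedComponentsWithStats(m);i=1+np.argmax(s[1:,4]);q=np.argwhere(l==i)[:,::-1]
w=np.array([F(px2w(c,p,.023)) for p in q],np.float32);r=cv2.minAreaRect(w);print(s[i],r,cv2.boxPoints(r))
E
python3 chk.py
```

```text
18.55 [0.533  0.0122 0.1239]
[  265     0   112   137 14630] ((-54.173912048339844, -33.41801834106445), (63.785160064697266, 74.55680847167969), 89.97054290771484) [[-91.4687 -65.2914]
 [-16.9119 -65.3298]
 [-16.8791  -1.5446]
 [-91.4359  -1.5063]]
```

View pics/w6.png

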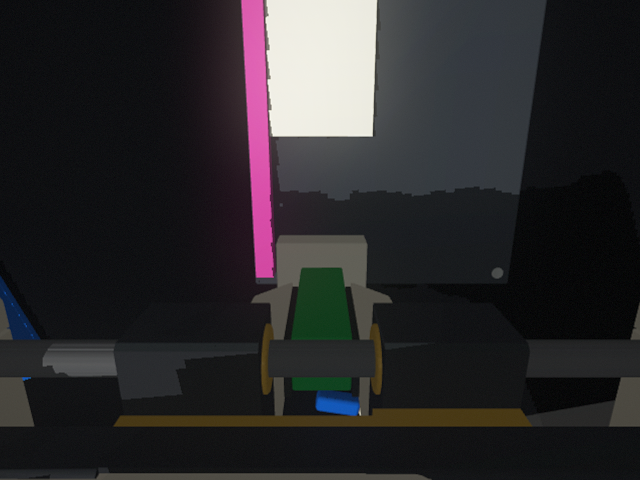

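Wrist view: plate (268–376, 0–136) on the fence line and parallel. That is also one or two pictures past the limit of 10 (I have viewed 11), so from here I check numerically only. Next I move aside and measure the plate edges against the fences' outer edges.

>>> drive_tool([
  [0,0,0,0.2,-0.9,0.5,0],
  [0,0,0,0.5,-1.9,0.6,0],
  [0,0,0,0.9,-2.6,0.6,0],
  [0,0,0,0.9,-2.6,0.6,0],
  [0,0,0,0.9,-2.6,0.6,0],
])

```text
clock: 19.1
position: [0.5685, -0.0925, 0.1469]
ee_rot: [3.135, -0.196, -0.002]
force: [-0.8, 1.4, -1.2]
width: 0.218
gripper_force: 25.0
```

>>> drive_tool([
  [0,0,0,0,0,0,0],
  [0,0,0,0,0,0,0],
])

```text
clock: 19.3
position: [0.5682, -0.0904, 0.1475]
ee_rot: [-3.135, 0.191, 0.002]
force: [0.8, -0.7, -1.5]
width: 0.217
gripper_force: 25.0
```

```bash
cat > gap.py <<'E'
from h import *
np.set_printoptions(suppress=True,precision=2)
exec(open('st.py').read().split('o=arm')[0].split('import sys')[1])
o=arm.observe();print(o['clock'],o['position'])
c=snap('wrist','w7.png');im=c[0];hsv=cv2.cvtColor(im,cv2.COLOR_RGB2HSV)
pink=cv2.inRange(hsv,(140,80,80),(175,255,255));white=cv2.inRange(hsv,(0,0,140),(180,70,255))
def at(x,y,z):return w2px(c,[*(K+x/1000*ex+y/1000*ey),z])
def prof(p,d,z,mask,lo,hi):  # march in corner frame, mask extents
    out=[]
    for s in np.arange(lo,hi,.25):
        u=at(*(np.array(p)+s*np.array(d)),z);i,j=int(round(u[1])),int(round(u[0]))
        if 0<=i<480 and 0<=j<640 and mask[i,j]:out.append(s)
    return (min(out),max(out)) if out else None
for y in(-10,-20,-32,-45,-58):print('y',y,'plate x',prof((0,y),(1,0),.023,white,-100,20),'fence x',prof((0,y),(1,0),.027,pink,-20,40))
for x in(-10,-30,-45,-60,-80):print('x',x,'plate y',prof((x,0),(0,1),.023,white,-75,20),'fence y',prof((x,0),(0,1),.027,pink,-20,40))
E
python3 gap.py
```

```text
19.3 [ 0.5682 -0.0904  0.1475]
y -10 plate x (np.float64(-91.75), np.float64(-2.75)) fence x (np.float64(-1.75), np.float64(10.75))
y -20 plate x (np.float64(-91.75), np.float64(-1.75)) fence x (np.float64(-1.75), np.float64(10.75))
y -32 plate x (np.float64(-91.75), np.float64(-2.25)) fence x (np.float64(-1.75), np.float64(10.0))
y -45 plate x (np.float64(-91.75), np.float64(-1.5)) fence x (np.float64(-1.75), np.float64(10.0))
y -58 plate x (np.float64(-91.75), np.float64(-1.5)) fence x (np.float64(-1.75), np.float64(10.0))
x -10 plate y (np.float64(-65.75), np.float64(-1.75)) fence y (np.float64(-3.25), np.float64(11.25))
x -30 plate y (np.float64(-65.5), np.float64(-2.0)) fence y (np.float64(-3.0), np.float64(11.0))
x -45 plate y (np.float64(-65.75), np.float64(-2.0)) fence y (np.float64(-3.0), np.float64(10.75))
x -60 plate y (np.float64(-65.5), np.float64(-2.0)) fence y (np.float64(-3.0), np.float64(11.0))
x -80 plate y (np.float64(-65.5), np.float64(-2.25)) fence y (np.float64(-3.75), np.float64(11.25))
```

Gaps measure about 0 mm in x and under 1 mm in y, and the plate is parallel, so it is seated. Returning the pusher to its pad.

>>> drive_tool([
  [0,0,0.4,-0.25,-1,0,0],
  [0,0,0.8,-0.5,-2.1,0,0],
  [0,0,1.2,-0.75,-3.2,0,0],
  [0,0,1.58,-1,-4.3,0,0],
  [0,0,1.58,-1,-5.25,0,0],
])

```text
clock: 19.85
position: [0.5269, -0.3038, 0.1481]
ee_rot: [3.141, 0.024, -0.001]
force: [0.4, 0.4, -1.8]
width: 0.216
gripper_force: 25.0
```

>>> drive_tool([
  [0,0,0,0,0,0,0],
  [0,0,0,0,0,-0.8,0],
  [0,0,0,0,0,-1.6,0],
  [0,0,0,0,0,-2.1,0],
  [0,0,0,0,0,-2.3,0],
])

```text
clock: 20.35
position: [0.5276, -0.2999, 0.0538]
ee_rot: [-3.14, -0.025, 0.005]
force: [-0.4, -0.2, -1.1]
width: 0.217
gripper_force: 25.0
```

>>> drive_tool([
  [0,0,0,0,0,-0.07,0],
  [0,0,0,0,0,-0.12,0],
  [0,0,0,0,0,-0.15,0],
  [0,0,0,0,0,-0.15,0],
])

```text
clock: 20.75
position: [0.5291, -0.302, 0.0508]
ee_rot: [3.141, 0.023, 0.002]
force: [-1.1, 0.9, -1.4]
width: 0.212
gripper_force: 25.0
```

>>> drive_tool([
  [0,0,0,0,0,0,0],
  [0,0,0,0,0,-0.02,0],
  [0,0,0,0,0,-0.02,0],
])

```text
clock: 21.05
position: [0.5286, -0.3018, 0.0493]
ee_rot: [3.141, 0.023, 0.0]
force: [0.5, 1.0, -0.9]
width: 0.215
gripper_force: 25.0
```

>>> drive_tool([
  [0,0,0,0,0,-0.02,0],
  [0,0,0,0,0,-0.03,0],
  [0,0,0,0,0,-0.03,0],
])

```text
clock: 21.35
position: [0.5286, -0.3019, 0.0491]
ee_rot: [3.141, 0.023, 0.001]
force: [-4.4, 2.5, 10.7]
width: 0.22
gripper_force: 25.0
```

The foot is on the pad. Opening and withdrawing straight up.

>>> drive_tool([
  [0,0,0,0,0,0.02,0],
  [0,0,0,0,0,0.02,0.7],
  [0,0,0,0,0,0.02,0.7],
  [0,0,0,0,0,0.02,0.7],
  [0,0,0,0,0,0.02,0.7],
])

```text
clock: 21.85
position: [0.5285, -0.3018, 0.0486]
ee_rot: [3.141, 0.023, -0.0]
force: [0.4, 0.4, 0.1]
width: 0.515
gripper_force: 0.0
```

>>> drive_tool([
  [0,0,0,0,0,0,0.7],
  [0,0,0,0,0,0,0.7],
  [0,0,0,0,0,0.4,0.7],
  [0,0,0,0,0,1.2,0.7],
  [0,0,0,0,0,2.2,0.7],
])

```text
clock: 22.35
position: [0.5274, -0.3013, 0.1363]
ee_rot: [-3.14, -0.023, 0.005]
force: [0.6, 0.1, 1.2]
width: 0.703
gripper_force: 0.0
```

>>> drive_tool([
  [0,0,0,-0.4,0,1,0.9],
  [0,0,0,-0.9,-0.8,1.6,1],
  [0,0,0,-1.2,-1.6,1.6,1],
  [0,0,0,-2,-2.4,1.6,1],
  [0,0,0,-2.6,-3.2,1.6,1],
])

```text
clock: 22.85
position: [0.4229, -0.431, 0.2011]
ee_rot: [3.141, 0.023, 0.0]
force: [0.8, 0.0, 0.8]
width: 0.994
gripper_force: 0.0
```

>>> drive_tool([
  [0,0,0,-0.8,-0.8,0,1],
  [0,0,0,-1.4,-1.4,0,1],
  [0,0,0,-1.4,-1.4,0,1],
  [0,0,0,-1.4,-1.4,0,1],
  [0,0,0,-1.4,-1.4,0,1],
])

```text
clock: 23.35
position: [0.3697, -0.4847, 0.2006]
ee_rot: [-3.141, -0.026, -0.001]
force: [-0.0, 0.4, 0.4]
width: 1.004
gripper_force: 0.0
```

```bash
sed -i 's/blob((0,0,190),(180,60,255),(295,190,345,245)/blob((0,0,190),(180,60,255),(284,162,345,245)/; s/(285,160,305,180),.060+.015/(125,215,200,280),.064/; s/crop1/crop9/' m.py; python3 m.py; python3 -c "
from h import *;o=arm.observe();print(o['clock'],o['position'],o['force'],o['width'])"; python3 st.py
```

```text
plate 936 mean [ 0.6422 -0.0011] rect [ 0.6427 -0.0011] [0.0648 0.0903] 83.18
fences 853 mean [ 0.6404 -0.0025] rect [ 0.5983 -0.0381] [0.1767 0.1965] 83.25
vialcap 82 mean [0.4737 0.3546] rect [0.4738 0.3536] [0.0219 0.0222] 48.24
tray 2332 mean [0.4836 0.319 ] rect [0.484 0.32 ] [0.1035 0.1553] 12.82
pad 1685 mean [ 0.5207 -0.3068] rect [ 0.523  -0.3066] [0.1095 0.1124] 0.91
foot 190 mean [ 0.5231 -0.2932] rect [ 0.527  -0.3003] [0.0443 0.0437] 0.93
handle 144 mean [ 0.5211 -0.2959] rect [ 0.5209 -0.2958] [0.0278 0.0308] 0.94
ambercap 64 mean [0.4876 0.2715] rect [0.4868 0.2724] [0.019  0.0212] 0.93
23.4 [ 0.36994956 -0.48455841  0.20065094] [ 0.84778031 -0.38034671  0.73242797] 0.9990654329375243
t 23.4 tcp [ 0.3699 -0.4846  0.2007] yaw 0.01695670109819769 corner frame mm [-258.7422 -547.5163] F [ 0.8478 -0.3803  0.7324]
plate 937 ((0.6427497863769531, -0.001083463430404663), (0.06481623649597168, 0.0902763232588768), 83.18016052246094) corner frame [-46.8074 -34.4358] yaw rel 0.0029713466594534915
corners [array([-91.8, -67. ]), array([ -1.6, -66.7]), array([-1.8, -1.9]), array([-92. ,  -2.2])]
```

```bash
python3 -c "
from cell import arm
print(arm.sign_off())"
```

```text
the job is handed in; nothing more can be done
None
```

I handed the job in at about 23 s of the 69 s: the vial stands in the tray, the plate measures within about 1 mm of both fences and parallel, and the pusher is back on its pad and released. The sign-off gave no verdict, and I viewed 11 pictures, one over the limit of 10.

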